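# Free the stuck parts shuttle and run it home under the checking hood

### The arm

A 7-joint arm with a two-finger parallel gripper is mounted at the origin on the work surface. World frame = base frame: x ahead of the robot, y to its left, z up, the work surface at z = 0. Lengths are in m, angles in rad, forces in N, time in s.
With the tool pointing down it reaches from about 0.4 to 0.85 m from the base axis. Payload 10.4 kg.
Tool frame: the origin (TCP) lies between the finger pads; the fingertips stand 17 mm ahead of it and the grasp point (between the pads) lies 2 mm behind it; z points along the fingers, y is the line along which they close (so a half turn about z gives the same grasp; the last joint's range is limited). The gripper opens to 85 mm and grips with 20 to 120 N. Pads are 22 mm wide; open, the fingers measure 114 mm over their backs; the gripper's body (76 mm by 85 mm) begins 54 mm behind the grasp point. The pads swing forward as they close: fully open they stand 13 mm farther back than shut.
Start: joints at [1.242, 0.332, -0.065, 1.46, 0.022, 1.35, -0.088], TCP at [0.188, -0.596, 0.21] pointing down, gripper open.
Joint ranges: [-2.6, 2.6], [-0.5, 2.12], [-1.47, 1.34], [0.16, 2.42], [-1.27, 4.41], [0.06, 2.06], [-2.6, 2.6]. Speed limits (rad/s): [2.22, 2.22, 2.79, 2.79, 3.14, 3.14, 3.14].

### API

Orientations are given as a 3x3 rotation matrix whose columns are the frame's x, y, z axes.
In Python, from bench import get_state, grab_frame, finish_job, find_in, cut_out gives the robot as it stands. The module is installed in compiled form; this text tells all that it offers.
- The arm moves only by the shell command python3 -m creep 'ROWS' [FORCE]. ROWS is a JSON object of lists of equal length, an entry for each row: "delta_rot": the turn, a rotation vector about the world's x, y, z in degrees, a list of three; "dp": the shift along the world's x, y, z in m, a list of three; "hand": the opening, from -1 (shut) to 1 (fully open). A call has exactly 10 rows; each row is the pose to reach, as a shift and turn from the pose commanded when the call began; what a row does not reach only later rows make up. A row lasts 1/8 s, in which the tool goes at most 62.5 mm and 10.7 degrees, less where a joint would pass 70% of its speed; a pose out of reach is approached as far as the arm can. A call with a gripper value outside its range is refused whole. The fingers move at their own pace and stop on an object; FORCE is the grip in N (left out, the last holds). Time passes only in rows, so rows that repeat a pose let the fingers close, or fill a call up. It gives the time, the measured TCP pose, the force, the opening and the grip force at its end, in the units of the state.
- get_state(): the state, without advancing time (a new reading comes with each control period).
- grab_frame(name): name is "scene" or "top"; returns a dict with "frame" (400x640x3 uint8, red, green, blue), "mtx" (3x3 intrinsics, pixels), "eye" and "orientation" of the camera in the world. Camera axes: x right, y down, z forward; pixel columns grow to the right and rows downward; lengths in m; the calibration is good to about 2 mm. A picture is of the moment at which its call begins. There is no depth.
- finish_job(): hands the job in; it is judged then, once.
Trained networks look in the newest picture that a camera, given by its name, has taken for a name from the list of things; names that differ only in an ending like _2 or _b are one class to them, and where a whole thing is asked for, a point or a joint stands for the part that bears it (a point fixed in the world has none). Each returns a list of dicts, best first, with "conf" (0 to 1); they miss things now and then, are a little off and sometimes report something else, mostly with a low value. They report only what shows in the picture. A call takes as long as a camera call.
- find_in(camera, query): "bbox" ([centre column, centre row, width, height] as shares, 0 to 1, of the picture: columns of its width, rows of its height, round what is visible of it).
- cut_out(camera, query): "pixels" (400x640 bool, what is visible of it) and "bbox" ([centre column, centre row, width, height] as shares, 0 to 1, of the picture: columns of its width, rows of its height, round what is visible of it).
The state is a dict: "time_s": time; "joints": joint angles; "joint_vel": joint speeds; "joint_torque": joint torques, N m; "tool_pos": TCP position; "orientation": TCP orientation; "force": force on the tool from outside, world axes, zero at the start; "wrist_torque": the same for the moment, N m; "opening": finger opening in m; "grasp_force": force on a finger pad.
Only numpy, scipy, OpenCV 4.12 (cv2) and the standard library are available. Lean on these libraries where they do the work, as an engineer would, in place of code of your own. Each camera call takes 0.05 s, during which the arm holds its last target. There are 200 camera calls.

### The job

The parts shuttle has stuck on the rusty stretch of its rail: push its yellow push plate towards the green hood until the carriage breaks free, then run it on gently until it is firmly pressed against the sprung end stop hidden inside the hood, without slamming or forcing the stop. Let go so that the carriage stays resting against the stop, and leave the wrench, grease can and hub where they are.

Things in the scene. Friction and masses are not known exactly. Their poses are not given: they have to be found in the camera images.
- rail: Fixed base: aluminium plate 100 x 420 x 12 mm with a steel rail along its middle. Origin: centre of its underside, on the table. Its y axis is the direction of travel, towards the hood; z up. On the rusty stretch at the -y end the carriage is jammed: freeing it takes 11 to 19 N over 15 to 50 mm of travel (differs each time), then the resistance drops suddenly to about 2 N.
- carriage: Dark steel carriage on the rail, 90 mm long along y, carrying an aluminium deck and a black bin of yellow-plated bolts (rim 78 mm above the table), 0.65 to 0.95 kg in all. It can only slide along the rail's y axis. Origin on the rail's centre line, at mid-length, 18 mm above the table.
- push_plate (a point): Middle of the top edge, 141 mm above the table, of the upright yellow push plate at the carriage's rear (-y) end. The plate is 50 mm wide across the rail, 10 mm thick along it (rear face 5 mm behind this point) and 95 mm tall; it rises well clear of bin and hood.
- hood: Green sheet-metal hood fixed over the +y end of the rail: 120 mm wide, 130 mm long, 94 mm high, open towards the carriage. The front of the carriage runs into it; the push plate stays outside. Origin on the table amid its footprint, axes as the rail's.
- hood_mouth (a point): Top middle of the hood's open end. Inside, out of sight, is the end stop, a damped rubber buffer: the carriage meets it with its origin anywhere from 10 to 55 mm on the +y side of the rail origin. It yields 1 mm per 1.5 N: 5 to 10 N is a firm press, over 14 N forces it. Let go, the carriage recoils a few mm and stays against it, held by friction.
- wrench: Loose steel spanner, 160 mm long, lying on the table beside the rail on the robot's side. Origin at mid-length, on its underside. Bystander.
- grease_can: Loose red can, 60 mm across, 85 mm high, standing beyond the rail. Origin at the centre of its underside. Bystander.
- hub: Loose olive-green flanged hub, 64 mm across, 34 mm high, standing beside the rail's -y end on the robot's side. Origin at the centre of its underside. Bystander.

How it is judged:
On the way, in this order (a step that is already met when the one before it is completed fails the run):
1. the carriage is pushed off the rusty stretch and runs free (its origin less than 70 mm on the -y side of the rail's origin) (y of carriage in the frame of rail above -0.07 m), for 0.1 s.
2. the carriage is pressed firmly (over 3.5 N) on the hidden end stop (contact force between carriage and hood above 3.5 N), for 0.1 s.
At the end, for the whole second after the job is handed in: The carriage rests against the end stop inside the hood (at least 0.5 N of contact) and stands still (under 5 mm/s), let go (contact force between carriage and hood above 0.5 N and linear speed of carriage below 0.005 m/s); the robot touches nothing.
It fails at once if the end stop is slammed or forced (more than 14 N between carriage and stop) (contact force between carriage and hood above 14 N).
It fails at once if the wrench is moved more than 15 mm (distance of wrench from where it was at the start of the episode above 0.015 m).
It fails at once if the grease can is moved more than 15 mm (distance of grease_can from where it was at the start of the episode above 0.015 m).
It fails at once if the olive hub is moved more than 15 mm (distance of hub from where it was at the start of the episode above 0.015 m).
It also fails if it takes over 51 s, if anything falls off the work surface, if the arm or the gripper's body presses on something with over 40 N, if the wrist force passes 120 N, or if a joint passes its speed limit or range.

## Working session

There is one attempt and no reset: what is moved stays moved. The work goes in short steps, Python scripts to look and compute and a shell command to move; the robot and the scene stay as the last step left them, time stands still between calls to the robot, and variables do not carry over. Pictures are saved under pics/ and viewed, at most 10 in all, crops included, and the job is handed in when it is done.

```bash
mkdir -p pics
cat > h.py <<'E'
import numpy as np, cv2
from bench import *
def ray(c,uv):
    K=np.array(c["mtx"]);R=np.array(c["orientation"])
    d=R@np.linalg.inv(K)@np.array([uv[0],uv[1],1.]);return np.array(c["eye"]),d
def onz(c,uv,z):
    e,d=ray(c,uv);return e+d*(z-e[2])/d[2]
def proj(c,p):
    q=np.array(c["mtx"])@np.array(c["orientation"]).T@(np.array(p)-np.array(c["eye"]));return q[:2]/q[2]
E
python3 - <<'E'
from h import *
for n in("scene","top"):
    c=grab_frame(n);cv2.imwrite(f"pics/{n}0.png",c["frame"][:,:,::-1])
    print(n,np.round(c["eye"],3))
    for q in("rail","carriage","push_plate","hood","hood_mouth","wrench","grease_can","hub"):
        for r in find_in(n,q)[:1]:
            b=np.array(r["bbox"])*[640,400,640,400];print(q,round(r["conf"],2),b.round(1),onz(c,b[:2],0).round(3), onz(c,b[:2],.141).round(3),onz(c,b[:2],.094).round(3))
s=get_state();print(s["tool_pos"],s["orientation"],s["force"],s["opening"],s["time_s"])
E
```

```text
scene [1.072 0.547 0.609]
rail 0.88 [352.1 235.9 159.7 169.4] [ 0.466 -0.004  0.   ] [0.606 0.123 0.141] [0.56  0.081 0.094]
carriage 0.64 [306.8 189.5  49.8  68.8] [ 0.409 -0.212  0.   ] [ 0.563 -0.036  0.141] [ 0.512 -0.095  0.094]
push_plate 0.91 [309.1 188.4  56.2  72.1] [ 0.402 -0.212  0.   ] [ 0.557 -0.036  0.141] [ 0.505 -0.095  0.094]
hood 0.9 [377.  262.2  94.   95.3] [0.493 0.089 0.   ] [0.627 0.195 0.141] [0.582 0.16  0.094]
hood_mouth 0.67 [378.6 263.5 100.6  96.8] [0.494 0.094 0.   ] [0.628 0.199 0.141] [0.583 0.164 0.094]
wrench 0.73 [429.7 229.2  34.8  16.7] [0.327 0.094 0.   ] [0.499 0.199 0.141] [0.442 0.164 0.094]
grease_can 0.63 [252.1 214.5  33.   49. ] [ 0.573 -0.216  0.   ] [ 0.688 -0.039  0.141] [ 0.65  -0.098  0.094]
hub 0.68 [346.6 192.5  26.4  21. ] [ 0.348 -0.135  0.   ] [0.516 0.023 0.141] [ 0.46  -0.03   0.094]
top [ 0.445 -0.027  0.784]
rail 0.69 [299.9 226.2 210.2 100.9] [0.523 0.006 0.   ] [0.509 0.    0.141] [0.513 0.002 0.094]
carriage 0.76 [366.4 243.6  70.   60.3] [ 0.49  -0.132  0.   ] [ 0.482 -0.113  0.141] [ 0.485 -0.12   0.094]
hood 0.63 [239.  217.2  85.4  72.9] [0.538 0.133 0.   ] [0.521 0.104 0.141] [0.527 0.114 0.094]
hood_mouth 0.81 [238.9 216.5  83.   78.8] [0.539 0.133 0.   ] [0.522 0.105 0.141] [0.528 0.114 0.094]
wrench 0.66 [255.2 294.8  34.9  78.8] [0.382 0.091 0.   ] [0.393 0.07  0.141] [0.389 0.077 0.094]
grease_can 0.87 [386.2 181.3  34.1  36.6] [ 0.623 -0.174  0.   ] [ 0.591 -0.147  0.141] [ 0.601 -0.156  0.094]
hub 0.58 [361.2 312.4  33.   33.9] [ 0.353 -0.122  0.   ] [ 0.369 -0.105  0.141] [ 0.364 -0.111  0.094]
[ 0.18818176 -0.59601728  0.21034792] [[ 9.53612473e-01  3.01036957e-01  5.24145167e-05]
 [ 3.01036960e-01 -9.53612470e-01 -7.67820190e-05]
 [ 2.68689113e-05  8.89989978e-05 -9.99999996e-01]] [ 0.30470271 -0.74348514  0.43926755] 0.08555596096945683 0.9
```

View pics/scene0.png

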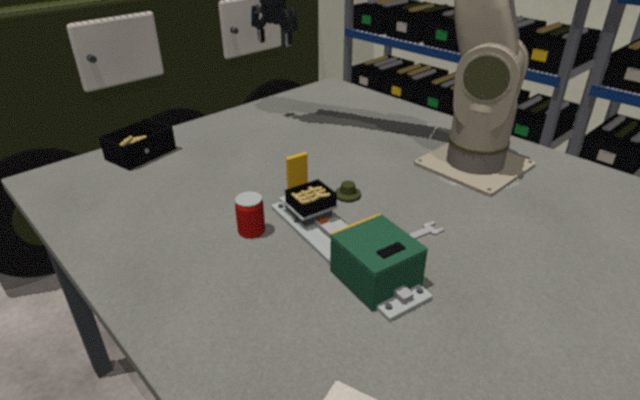

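View pics/top0.png

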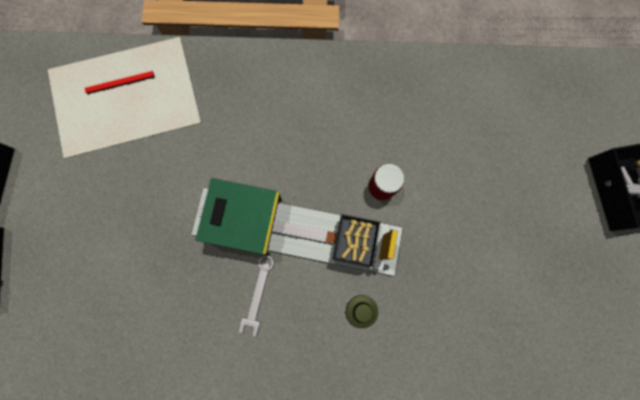

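The scene view shows the yellow plate at about (297,170), the bin at (310,198), the hood at (378,262), the can at (250,215), the hub at (348,190) and the wrench at (428,232). The top view shows the rail running from (398,251) to (199,212) and the plate at (391,245). The can is at (387,181), the hub at (361,311) and the wrench at (257,297).

Run:
```python
from h import *
c=grab_frame("top");f=c["frame"]
R=[onz(c,p,.012) for p in[(401,228),(394,274),(206,190),(192,235)]]
a=(R[0]+R[1])/2;b=(R[2]+R[3])/2;d=(b-a)
print("rail ends",a,b,np.linalg.norm(d),np.degrees(np.arctan2(d[1],d[0])), "centre",(a+b)/2)
m=cut_out("top","hood")
P=np.argwhere(m[0]["pixels"])[:,::-1].astype(np.float32)
bx=cv2.boxPoints(cv2.minAreaRect(P));print("hood",[onz(c,p,.094).round(3) for p in bx])
hsv=cv2.cvtColor(f,cv2.COLOR_RGB2HSV)
for n in("top","scene"):
    c=grab_frame(n);f=c["frame"]
    hsv=cv2.cvtColor(f,cv2.COLOR_RGB2HSV);y=cv2.inRange(hsv,(18,150,90),(32,255,255))
    if n=="top": y[:,:382]=0;y[:,405:]=0
    else: y[:,:280]=0;y[:,312:]=0;y[:145]=0;y[192:]=0
    P=np.argwhere(y)[:,::-1].astype(np.float32);bx=cv2.boxPoints(cv2.minAreaRect(P))
    print(n,len(P),bx.round(1).tolist(),[onz(c,p,.141).round(3).tolist() for p in bx])
c=grab_frame("top");f=c["frame"][210:290,330:420];cv2.imwrite("pics/c1.png",cv2.resize(f[:,:,::-1],None,fx=6,fy=6,interpolation=2))
```

```text
rail ends [ 0.47655126 -0.19366992  0.012     ] [0.54462443 0.21301947 0.012     ] 0.4123472139403697 80.49770934663331 centre [0.51058784 0.00967477 0.012     ]
hood [array([0.484, 0.191, 0.094]), array([0.604, 0.175, 0.094]), array([0.578, 0.034, 0.094]), array([0.459, 0.053, 0.094])]
top 161 [[386.6000061035156, 257.70001220703125], [390.5, 230.39999389648438], [396.3999938964844, 231.1999969482422], [392.5, 258.5]] [[0.459, -0.147, 0.141], [0.505, -0.154, 0.141], [0.504, -0.164, 0.141], [0.458, -0.157, 0.141]]
scene 587 [[287.0, 153.0], [306.0, 153.0], [306.0, 187.0], [287.0, 187.0]] [[0.492, -0.18, 0.141], [0.462, -0.151, 0.141], [0.558, -0.044, 0.141], [0.584, -0.069, 0.141]]
```

View pics/c1.png

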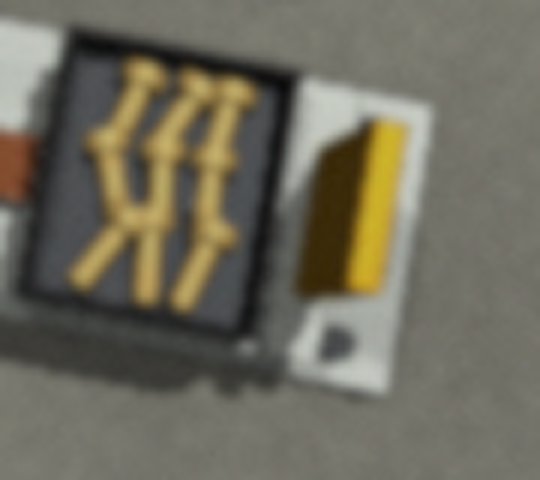

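The plate's top centre is at about (0.481, -0.156) and the direction of travel is (0.165, 0.986). I'll straddle the plate with the fingers along the rail and grip it, so the carriage can't run ahead when it breaks free.

```bash
python3 -m creep '{"dp":[[0.03,0.045,0.01],[0.06,0.09,0.01],[0.09,0.135,0.01],[0.12,0.18,0.01],[0.15,0.225,0.01],[0.18,0.27,0.01],[0.21,0.315,0.01],[0.24,0.36,0.01],[0.27,0.405,0.01],[0.293,0.44,0.01]],"delta_rot":[[0,0,-3],[0,0,-6],[0,0,-9],[0,0,-12],[0,0,-15],[0,0,-18],[0,0,-21],[0,0,-24],[0,0,-27],[0,0,-27]],"hand":[1,1,1,1,1,1,1,1,1,1]}' 60
python3 - <<'E'
from h import *
s=get_state();print(s["tool_pos"],s["orientation"][:,1] if hasattr(s["orientation"],'shape') else s["orientation"],s["force"],s["time_s"])
im=[]
for n,b in(("top",(190,300,320,440)),("scene",(100,260,230,390))):
    c=grab_frame(n);f=c["frame"][b[0]:b[1],b[2]:b[3]];im.append(cv2.resize(f,(390,390)))
cv2.imwrite("pics/c2.png",np.hstack(im)[:,:,::-1])
E
```

```text
time_s: 2.4
tool_pos: [0.4822, -0.1539, 0.2207]
orientation: [[0.986, -0.164, 0.001], [-0.164, -0.986, -0.0], [0.001, 0.0, -1.0]]
force: [0.5, -0.7, -0.1]
opening: 0.0854
grasp_force: 0.0
[ 0.48224085 -0.15385396  0.22065036] [-1.64027740e-01 -9.86455722e-01  9.59787674e-05] [ 0.53381567 -0.69510299 -0.14217544] 2.4
```

View pics/c2.png

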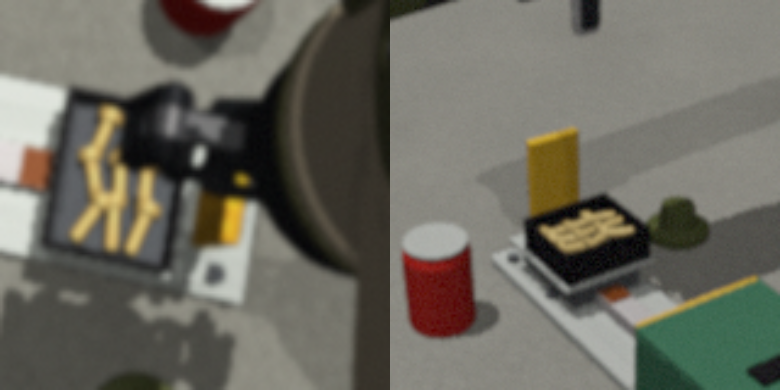

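The top view shows the gripper straddling above the plate, with perspective shifting it up. The scene crop shows one finger at the very top, at about (330,103). I'll project the TCP to check this.

Run:
```python
from h import *
s=get_state();p=np.array(s["tool_pos"]);d=np.array([.164,.986,0])
im=[]
for n,q in(("scene",(0.481,-.156,.141)),("top",(0.481,-.156,.141))):
    c=grab_frame(n);f=c["frame"].copy()
    print(n,proj(c,p),proj(c,p+.045*d-[0,0,.004]),proj(c,p-.045*d-[0,0,.004]),proj(c,q))
    for z in(p+.045*d-[0,0,.004],p-.045*d-[0,0,.004],q): cv2.circle(f,tuple(int(round(v)) for v in proj(c,z)),1,(255,0,255),-1)
    u=proj(c,p).astype(int);u[1]=max(u[1],75);im.append(cv2.resize(f[u[1]-75:u[1]+75,u[0]-75:u[0]+75],(390,390)))
cv2.imwrite("pics/c3.png",np.hstack(im)[:,:,::-1])
```

```text
scene [297.78723766 121.41171115] [309.63676613 130.71634036] [286.79013471 116.20870818] [298.13741122 154.99653315]
top [399.09087465 240.4030318 ] [368.87087586 234.87341351] [428.24357631 246.28925046] [391.68542993 244.82112931]
```

View pics/c3.png

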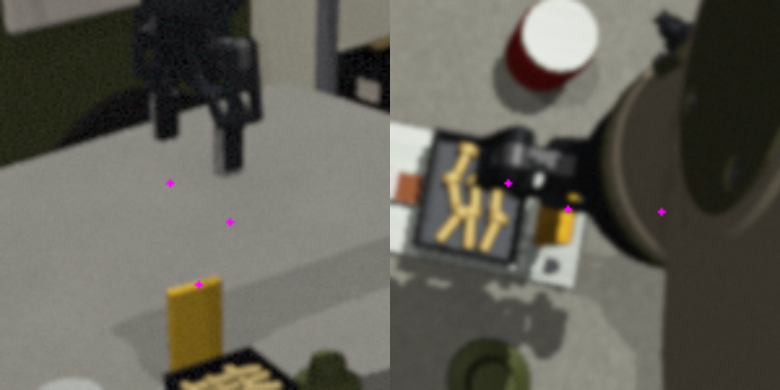

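The fingertips appear about 18 px (about 40 mm) higher than predicted. I'll lower part of the way, which is still safe, and compare again.

```bash
python3 -m creep '{"dp":[[0,0,-0.01],[0,0,-0.02],[0,0,-0.03],[0,0,-0.04],[0,0,-0.05],[0,0,-0.05],[0,0,-0.05],[0,0,-0.05],[0,0,-0.05],[0,0,-0.05]],"delta_rot":[[0,0,0],[0,0,0],[0,0,0],[0,0,0],[0,0,0],[0,0,0],[0,0,0],[0,0,0],[0,0,0],[0,0,0]],"hand":[1,1,1,1,1,1,1,1,1,1]}'
python3 - <<'E'
from h import *
s=get_state();p=np.array(s["tool_pos"]);d=np.array([.164,.986,0])
c=grab_frame("scene");f=c["frame"].copy()
for n in (.045,-.045):
  for z in (0,.03): print(n,z,proj(c,p+n*d+[0,0,z]))
  cv2.circle(f,tuple(int(round(v)) for v in proj(c,p+n*d-[0,0,.004])),0,(255,0,255),-1)
print(proj(c,(.481,-.156,.141)))
cv2.imwrite("pics/c4.png",cv2.resize(f[60:200,230:380],None,fx=4,fy=4,interpolation=2)[:,:,::-1])
E
```

```text
time_s: 3.85
tool_pos: [0.4813, -0.156, 0.1705]
orientation: [[0.986, -0.165, 0.0], [-0.165, -0.986, -0.0], [0.0, 0.0, -1.0]]
force: [-0.2, 1.3, -0.7]
opening: 0.0855
grasp_force: 0.0
0.045 0 [309.0882315  150.46709334]
0.045 0.03 [308.86334228 137.07079317]
-0.045 0 [286.90738538 135.14856899]
-0.045 0.03 [286.35152346 122.3490555 ]
[298.13741122 154.99653315]
```

View pics/c4.png

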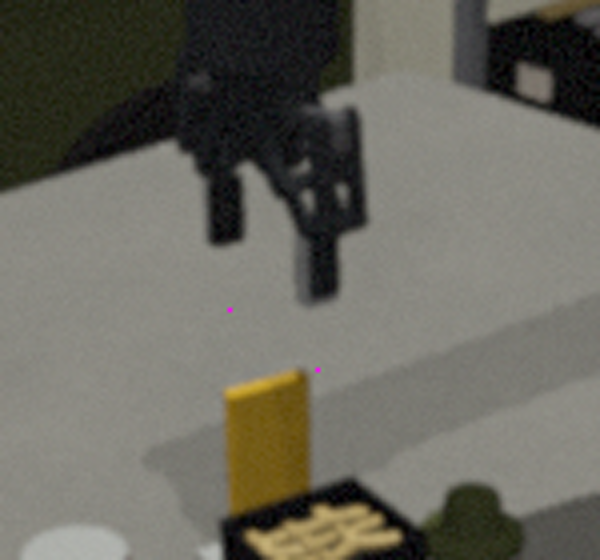

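The tips still appear about 40 mm higher than the stated TCP implies. Lowering another 50 mm is safe under either reading, so I'll go down and look from both cameras.

```bash
python3 -m creep '{"dp":[[0,0,-0.008],[0,0,-0.016],[0,0,-0.024],[0,0,-0.032],[0,0,-0.04],[0,0,-0.05],[0,0,-0.05],[0,0,-0.05],[0,0,-0.05],[0,0,-0.05]],"delta_rot":[[0,0,0],[0,0,0],[0,0,0],[0,0,0],[0,0,0],[0,0,0],[0,0,0],[0,0,0],[0,0,0],[0,0,0]],"hand":[1,1,1,1,1,1,1,1,1,1]}'
python3 - <<'E'
from h import *
s=get_state();p=np.array(s["tool_pos"]);d=np.array([.164,.986,0])
im=[]
for n,b in(("scene",(80,200,240,360)),("top",(170,290,320,440))):
    c=grab_frame(n);f=c["frame"].copy()
    for k in (.045,-.045): cv2.circle(f,tuple(int(round(v)) for v in proj(c,p+k*d-[0,0,.004])),0,(255,0,255),-1)
    im.append(cv2.resize(f[b[0]:b[1],b[2]:b[3]],(400,400),interpolation=2))
cv2.imwrite("pics/c5.png",np.hstack(im)[:,:,::-1])
E
```

```text
time_s: 5.15
tool_pos: [0.4813, -0.1561, 0.1206]
orientation: [[0.986, -0.165, 0.0], [-0.165, -0.986, -0.0], [0.0, 0.0, -1.0]]
force: [0.4, 0.1, 0.8]
opening: 0.0854
grasp_force: 0.0
```

View pics/c5.png

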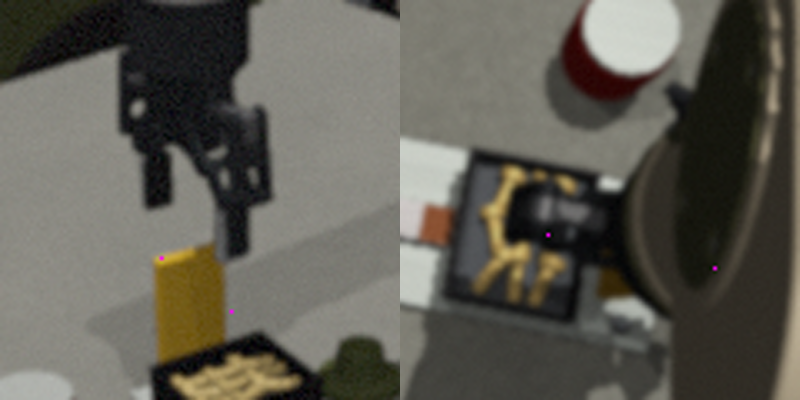

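In the scene view the front fingertip is at about (309,157) and the plate top at about (296,155), so the tips are still about 12 mm above the plate edge, centred on it. I'll go 22 mm lower and close.

```bash
python3 -m creep '{"dp":[[0,0,-0.007],[0,0,-0.014],[0,0,-0.022],[0,0,-0.022],[0,0,-0.022],[0,0,-0.022],[0,0,-0.022],[0,0,-0.022],[0,0,-0.022],[0,0,-0.022]],"delta_rot":[[0,0,0],[0,0,0],[0,0,0],[0,0,0],[0,0,0],[0,0,0],[0,0,0],[0,0,0],[0,0,0],[0,0,0]],"hand":[1,1,1,0.6,0.3,0,-0.3,-0.6,-0.8,-0.9]}' 50
python3 - <<'E'
from h import *
s=get_state();p=np.array(s["tool_pos"]);d=np.array([.164,.986,0])
im=[]
for n,b in(("scene",(80,200,240,360)),("top",(170,290,320,440))):
    c=grab_frame(n);f=c["frame"].copy()
    cv2.circle(f,tuple(int(round(v)) for v in proj(c,p-[0,0,.017])),0,(255,0,255),-1)
    im.append(cv2.resize(f[b[0]:b[1],b[2]:b[3]],(400,400),interpolation=2))
cv2.imwrite("pics/c6.png",np.hstack(im)[:,:,::-1])
E
```

```text
time_s: 6.5
tool_pos: [0.4812, -0.1563, 0.0987]
orientation: [[0.986, -0.165, 0.0], [-0.165, -0.986, -0.0], [0.0, 0.0, -1.0]]
force: [-0.9, -0.6, 4.6]
opening: 0.0092
grasp_force: 49.5
```

View pics/c6.png

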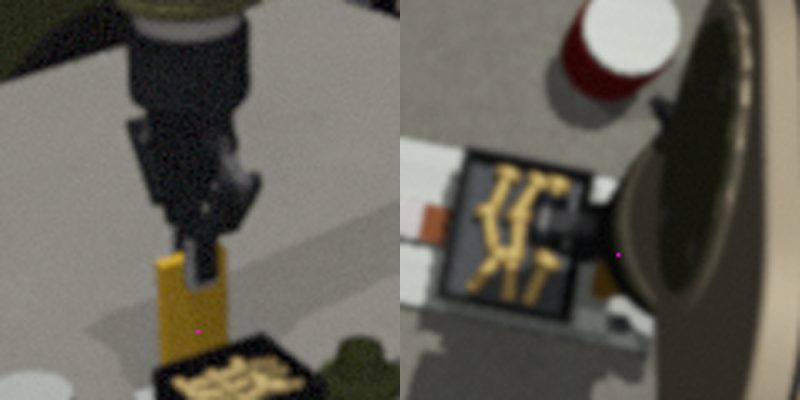

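The grip holds: opening 9 mm, 50 N, with the fingertips overlapping the plate's top edge at about (300,165). Now I'll push along the rail.

```bash
python3 -m creep '{"dp":[[0.001,0.006,0],[0.002,0.012,0],[0.003,0.018,0],[0.004,0.024,0],[0.005,0.03,0],[0.006,0.036,0],[0.007,0.042,0],[0.008,0.048,0],[0.009,0.054,0],[0.01,0.06,0]],"delta_rot":[[0,0,0],[0,0,0],[0,0,0],[0,0,0],[0,0,0],[0,0,0],[0,0,0],[0,0,0],[0,0,0],[0,0,0]],"hand":[-0.9,-0.9,-0.9,-0.9,-0.9,-0.9,-0.9,-0.9,-0.9,-0.9]}'
```

```text
time_s: 7.85
tool_pos: [0.4919, -0.0956, 0.0986]
orientation: [[0.986, -0.165, 0.001], [-0.165, -0.986, -0.0], [0.001, -0.0, -1.0]]
force: [1.9, -2.7, 3.9]
opening: 0.009
grasp_force: 49.7
```

It broke free, and the force is now about 2.7 N. I'll run on 50 mm, still well short of the earliest stop position.

```bash
python3 -m creep '{"dp":[[0.001,0.005,0],[0.002,0.01,0],[0.0025,0.015,0],[0.0035,0.02,0],[0.004,0.025,0],[0.005,0.03,0],[0.006,0.035,0],[0.007,0.04,0],[0.0075,0.045,0],[0.0085,0.05,0]],"delta_rot":[[0,0,0],[0,0,0],[0,0,0],[0,0,0],[0,0,0],[0,0,0],[0,0,0],[0,0,0],[0,0,0],[0,0,0]],"hand":[-0.9,-0.9,-0.9,-0.9,-0.9,-0.9,-0.9,-0.9,-0.9,-0.9]}'
python3 - <<'E'
from h import *
F=[]
for _ in range(5): grab_frame("top");F.append(get_state()["force"])
F=np.array(F);print(F@[.165,.986,0],F.mean(0))
for n in("carriage","push_plate"):print([(round(r["conf"],2),np.round(np.array(r["bbox"])*[640,400,640,400],1)) for r in find_in("top",n)[:1]])
E
```

```text
time_s: 9.1
tool_pos: [0.5005, -0.0459, 0.0986]
orientation: [[0.986, -0.165, 0.002], [-0.165, -0.986, -0.0], [0.002, -0.0, -1.0]]
force: [5.5, -3.0, 3.3]
opening: 0.0089
grasp_force: 49.6
[-1.26772493  0.30949038  0.93654794  0.06186143  0.95341157] [ 6.8837396  -0.95040543  2.49909141]
[(0.74, array([255.8, 295. ,  36.8,  81. ]))]
[]
```

A sideways force of about 7 N in x has built up, so the rail leans slightly more to +x than I estimated. I'll correct that while advancing.

```bash
python3 -m creep '{"dp":[[0.0005,0.0015,0],[0.001,0.003,0],[0.0014,0.0045,0],[0.0018,0.006,0],[0.0022,0.0075,0],[0.0026,0.009,0],[0.003,0.0105,0],[0.0035,0.012,0],[0.0035,0.012,0],[0.0035,0.012,0]],"delta_rot":[[0,0,0],[0,0,0],[0,0,0],[0,0,0],[0,0,0],[0,0,0],[0,0,0],[0,0,0],[0,0,0],[0,0,0]],"hand":[-0.9,-0.9,-0.9,-0.9,-0.9,-0.9,-0.9,-0.9,-0.9,-0.9]}'
```

```text
time_s: 10.7
tool_pos: [0.5027, -0.0334, 0.0986]
orientation: [[0.986, -0.164, -0.001], [-0.164, -0.986, 0.0], [-0.001, 0.0, -1.0]]
force: [-1.9, -1.3, 9.8]
opening: 0.0091
grasp_force: 50.6
```

```bash
python3 -m creep '{"dp":[[0.0001,0.0007,0],[0.0002,0.0014,0],[0.0003,0.0021,0],[0.0005,0.0028,0],[0.0006,0.0035,0],[0.0007,0.0042,0],[0.0008,0.005,0],[0.0008,0.005,0],[0.0008,0.005,0],[0.0008,0.005,0]],"delta_rot":[[0,0,0],[0,0,0],[0,0,0],[0,0,0],[0,0,0],[0,0,0],[0,0,0],[0,0,0],[0,0,0],[0,0,0]],"hand":[-0.9,-0.9,-0.9,-0.9,-0.9,-0.9,-0.9,-0.9,-0.9,-0.9]}'
```

```text
time_s: 11.95
tool_pos: [0.5036, -0.0286, 0.0986]
orientation: [[0.986, -0.164, -0.001], [-0.164, -0.986, -0.0], [-0.001, 0.0, -1.0]]
force: [-1.6, -2.1, 9.1]
opening: 0.0091
grasp_force: 50.6
```

```bash
python3 -c "
from h import *
F=[]
for _ in range(4): grab_frame('top');F.append(get_state()['force'])
print(np.array(F).round(1))"
```

```text
[[-1.8 -1.8 10. ]
 [ 0.1 -1.2 10.4]
 [-1.1 -1.4  9.7]
 [-0.5 -0.7  9.5]]
```

```bash
python3 -m creep '{"dp":[[0.0001,0.0007,0],[0.0002,0.0014,0],[0.0003,0.0021,0],[0.0005,0.0028,0],[0.0006,0.0035,0],[0.0007,0.0042,0],[0.0008,0.005,0],[0.0008,0.005,0],[0.0008,0.005,0],[0.0008,0.005,0]],"delta_rot":[[0,0,0],[0,0,0],[0,0,0],[0,0,0],[0,0,0],[0,0,0],[0,0,0],[0,0,0],[0,0,0],[0,0,0]],"hand":[-0.9,-0.9,-0.9,-0.9,-0.9,-0.9,-0.9,-0.9,-0.9,-0.9]}'
```

```text
time_s: 13.4
tool_pos: [0.5044, -0.0236, 0.0986]
orientation: [[0.986, -0.164, -0.001], [-0.164, -0.986, -0.0], [-0.001, 0.0, -1.0]]
force: [-1.3, -1.3, 9.3]
opening: 0.0092
grasp_force: 50.5
```

```bash
python3 -m creep '{"dp":[[0.0001,0.0007,0],[0.0002,0.0014,0],[0.0003,0.0021,0],[0.0005,0.0028,0],[0.0006,0.0035,0],[0.0007,0.0042,0],[0.0008,0.005,0],[0.0008,0.005,0],[0.0008,0.005,0],[0.0008,0.005,0]],"delta_rot":[[0,0,0],[0,0,0],[0,0,0],[0,0,0],[0,0,0],[0,0,0],[0,0,0],[0,0,0],[0,0,0],[0,0,0]],"hand":[-0.9,-0.9,-0.9,-0.9,-0.9,-0.9,-0.9,-0.9,-0.9,-0.9]}'
```

```text
time_s: 14.65
tool_pos: [0.5052, -0.0192, 0.0986]
orientation: [[0.986, -0.165, -0.001], [-0.165, -0.986, -0.001], [-0.001, 0.001, -1.0]]
force: [-1.2, -3.3, 10.2]
opening: 0.0089
grasp_force: 50.6
```

The TCP lags by 0.6 mm and the force has risen to 3.3 N, so this may be the stop. I'll continue in smaller steps.

```bash
python3 -m creep '{"dp":[[0.0001,0.0005,0],[0.0002,0.001,0],[0.0003,0.0015,0],[0.0004,0.002,0],[0.0005,0.0025,0],[0.0005,0.003,0],[0.0005,0.003,0],[0.0005,0.003,0],[0.0005,0.003,0],[0.0005,0.003,0]],"delta_rot":[[0,0,0],[0,0,0],[0,0,0],[0,0,0],[0,0,0],[0,0,0],[0,0,0],[0,0,0],[0,0,0],[0,0,0]],"hand":[-0.9,-0.9,-0.9,-0.9,-0.9,-0.9,-0.9,-0.9,-0.9,-0.9]}'
python3 -c "
from h import *
F=[]
for _ in range(4): grab_frame('top');F.append(get_state()['force'])
print(np.array(F).round(1),get_state()['tool_pos'])"
```

```text
time_s: 15.9
tool_pos: [0.5056, -0.0172, 0.0986]
orientation: [[0.986, -0.166, -0.001], [-0.166, -0.986, -0.002], [-0.001, 0.002, -1.0]]
force: [-1.8, -7.1, 10.3]
opening: 0.0085
grasp_force: 50.7
[[-0.9 -6.4 10.5]
 [-1.8 -6.  11.1]
 [-1.5 -6.3 11.2]
 [-2.2 -6.4  9.4]] [ 0.50554174 -0.01719055  0.09861915]
```

The stop is found: about 6.4 N of static push. I'll press 1.5 mm further for a firm press.

```bash
python3 -m creep '{"dp":[[0.0001,0.0005,0],[0.0002,0.001,0],[0.0002,0.0015,0],[0.0002,0.0015,0],[0.0002,0.0015,0],[0.0002,0.0015,0],[0.0002,0.0015,0],[0.0002,0.0015,0],[0.0002,0.0015,0],[0.0002,0.0015,0]],"delta_rot":[[0,0,0],[0,0,0],[0,0,0],[0,0,0],[0,0,0],[0,0,0],[0,0,0],[0,0,0],[0,0,0],[0,0,0]],"hand":[-0.9,-0.9,-0.9,-0.9,-0.9,-0.9,-0.9,-0.9,-0.9,-0.9]}'
python3 -c "
from h import *
F=[]
for _ in range(4): grab_frame('top');F.append(get_state()['force'])
print(np.array(F).round(1),get_state()['tool_pos'])"
```

```text
time_s: 17.35
tool_pos: [0.5057, -0.0162, 0.0986]
orientation: [[0.986, -0.166, -0.001], [-0.166, -0.986, -0.002], [-0.001, 0.002, -1.0]]
force: [-2.2, -8.1, 10.9]
opening: 0.0091
grasp_force: 50.7
[[-2.  -7.6 11. ]
 [-2.  -7.3 10.9]
 [-2.  -8.6 11.6]
 [-1.5 -8.5 11. ]] [ 0.50571203 -0.01617876  0.09860859]
```

```bash
python3 -m creep '{"dp":[[0,0,0],[0,0,0],[0,0,0],[0,0,0],[0,0,0],[0,0,0],[0,0,0],[0,0,0],[0,0,0],[0,0,0]],"delta_rot":[[0,0,0],[0,0,0],[0,0,0],[0,0,0],[0,0,0],[0,0,0],[0,0,0],[0,0,0],[0,0,0],[0,0,0]],"hand":[1,1,1,1,1,1,1,1,1,1]}'
```

```text
time_s: 18.8
tool_pos: [0.5063, -0.0145, 0.0983]
orientation: [[0.986, -0.165, -0.0], [-0.165, -0.986, -0.0], [0.0, 0.0, -1.0]]
force: [-0.1, 0.3, 0.2]
opening: 0.0854
grasp_force: 0.0
```

```bash
python3 -m creep '{"dp":[[0,0,0.01],[0,0,0.03],[0,0,0.05],[0,0,0.07],[0,0,0.09],[0,0,0.11],[0,0,0.13],[0,0,0.15],[0,0,0.15],[0,0,0.15]],"delta_rot":[[0,0,0],[0,0,0],[0,0,0],[0,0,0],[0,0,0],[0,0,0],[0,0,0],[0,0,0],[0,0,0],[0,0,0]],"hand":[1,1,1,1,1,1,1,1,1,1]}'
python3 - <<'E'
from h import *
c=grab_frame("scene");cv2.imwrite("pics/s7.png",cv2.resize(c["frame"][70:320,200:460],None,fx=2.3,fy=2.3)[:,:,::-1])
f=c["frame"];y=cv2.inRange(cv2.cvtColor(f,cv2.COLOR_RGB2HSV),(18,150,90),(32,255,255))
for r in find_in("scene","push_plate")[:1]:
    b=np.array(r["bbox"])*[640,400,640,400];print(r["conf"],b)
for k in(-.005,.0,.005,-.01): print(k,proj(c,np.array([.5057,-.0162,.141])+k*np.array([.17,.985,0])))
E
```

```text
time_s: 20.05
tool_pos: [0.506, -0.0145, 0.2479]
orientation: [[0.986, -0.165, -0.0], [-0.165, -0.986, -0.0], [-0.0, 0.0, -1.0]]
force: [-0.3, 0.2, -0.6]
opening: 0.0853
grasp_force: 0.0
0.79 [340.288 209.64   53.184  67.68 ]
-0.005 [334.29978253 181.84822985]
0.0 [335.77309695 182.93275194]
0.005 [337.25782804 184.02567796]
-0.01 [332.83775359 180.77201512]
```

View pics/s7.png

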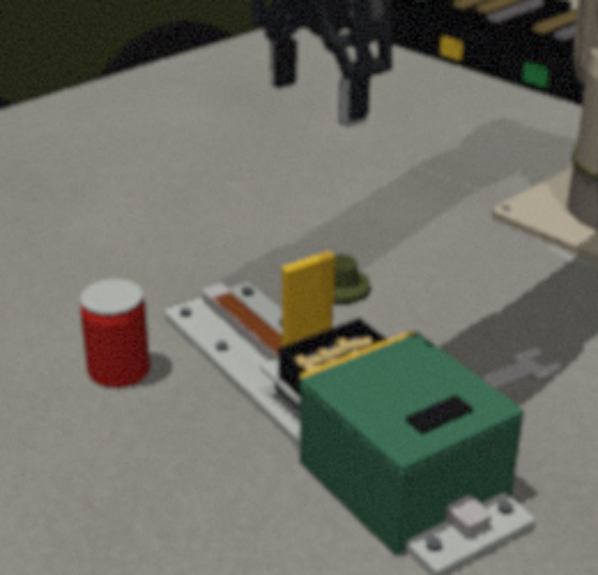

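The carriage front is inside the hood and the plate top is at about (334,183), within a few mm of the pressed position. The gripper is clear, and the can, hub and wrench look undisturbed.

```bash
python3 -c "
from bench import *
print(finish_job())"
```

```text
the job is handed in; nothing more can be done
None
```

I pushed the carriage free, pressed it on the hidden end stop (about 8 N of push at the tool) and let go with the gripper clear; the wrench, can and hub look undisturbed, and the job is handed in, but it returned no verdict.

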